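# Couple the vice head to its ball base

### The arm

A 6-joint arm with a two-finger parallel gripper is mounted at the origin on a cart in front of the work surface, level with it; the furniture and walls round the work are solid. World frame = base frame: x ahead of the robot, y to its left, z up, the work surface at z = 0. Lengths are in m, angles in degrees, forces in N, time in s.
With the tool pointing down it reaches from about 0.375 to 0.9 m from the base axis. Payload 3.1 kg.
Tool frame: the origin (TCP) lies on the centre line of the jaws, within the pads' length; the fingertips stand finger_overhang ahead of it and the grasp point (between the pads) lies 5 mm behind it (finger_overhang is the distance from the TCP to the fingertips, in m); z points along the fingers, y is the line along which they close (so a half turn about z gives the same grasp; the last joint's range is limited). The gripper opens to 87 mm and grips with 3 to 60 N. Pads are 19 mm wide; open, the fingers measure 117 mm over their backs; the gripper's body (75 mm by 190 mm) begins 51 mm behind the grasp point.
Start: joints at [-83.05, 30.224, 82.088, -0, 67.689, -10.227], TCP at [0.185, -0.597, 0.202] pointing down, gripper open.
Joint ranges: [-176.69, 176.69], [-43.24, 126.21], [12.49, 139.97], [-82, 262], [0, 151.66], [-163.58, 163.58]. Speed limits (degrees/s): [159.86, 159.86, 180, 180, 180, 180].

### API

Orientations are given as a 3x3 rotation matrix whose columns are the frame's x, y, z axes.
In Python, from rig import read_state, capture, calibration, hand_in, finger_overhang gives the robot as it stands.
- The arm moves only by the tool send_rows, never from a script. Its argument "plan" is a list of rows, each a list of 5 numbers: the closure in counts, from 0 (fully open) to 255 (shut), then the shift along the tool's x, y, z in m, then the turn about the tool's z in rad. A call has 1 to 20 rows; each row shifts and turns the commanded pose from where the row before left it, along the tool's axes as they then stand; what a row does not reach is not made up. A row lasts 1/12 s, in which the tool goes at most 41.7 mm and 7.16 degrees, less where a joint would pass 70% of its speed; a pose out of reach is approached as far as the arm can. A call is refused whole if a number of a shift passes 0.0417 or a number of a turn 0.125, either way. A call with a gripper value outside its range is refused whole. The fingers move at their own pace and stop on an object; the grip force is fixed at half the most. Time passes only in rows, so rows that do not move let the fingers close. It gives the time, the measured TCP pose, the force, the opening and the grip force at its end, in the units of the state.
- read_state(): the state, without advancing time (a new reading comes with each control period).
- capture(name): name is "scene" or "top"; returns (picture, depth): 420x560x3 uint8, blue, green, red; 420x560 float32, m along the optical axis (not along the pixel's ray), 0 where there is no reading.
- calibration(name): a dict with "fx", "fy", "cx", "cy" (pixels), "xyz" and "rotation" of the camera in the world. Camera axes: x right, y down, z forward; pixel columns grow to the right and rows downward; lengths in m; the calibration is good to about 2 mm. A picture is of the moment at which its call begins. calibration takes no time and is no camera call.
- hand_in(): hands the job in; it is judged then, once.
The state is a dict: "time_s": time; "joint_positions": joint angles; "qvel": joint speeds; "tau": joint torques, N m; "position": TCP position; "tcp_rot": TCP orientation; "force": force on the tool from outside, world axes, zero at the start; "moment": the same for the moment, N m; "opening": opening from 0.0 (shut) to 1.0 (fully open); "grasp_force": force on a finger pad.
Only numpy, scipy, OpenCV 4.12 (cv2) and the standard library are available. Lean on these libraries where they do the work, as an engineer would, in place of code of your own. Each camera call takes 0.05 s, during which the arm holds its last target. There are 200 camera calls.

### The job

Mount the small vice head on the ball base. Raise the clamp lever on the head, lower the head gently over the ball until its underside sits flat on the steel collar, then press the lever fully down to lock it on the ball and let go. Leave the tools round the work where they are.

Things in the scene. Friction and masses are not known exactly. Their poses are not given: they have to be found in the camera images.
- vice_head: Loose steel screw-vice head on a ball coupler, about 0.85 kg, standing upright on the worktop. Origin: centre of its flat underside, on the socket's axis; z up. The lever points along its -x, the vice-screw knob along +x (end at x = 43, height 57 mm). Round coupler housing, diameter 68, heights 0 to 42; two cheeks beside the lever's pivot, 42 mm wide over both, reach back to x = -52, height 44.
- jaws (a point): Middle of the two steel vice jaws on top of the head, at x = 1, y = 0, height 62 mm in the head's frame; axes as the head's. The pair spans x = -24 to +26, y = -20 to +20, heights 46 to 76 mm. Grip the head here from above, across y, on the flat jaw ends (40 mm wide).
- ball_base: Heavy green cast base, diameter 108 mm, fixed to the worktop. Origin: centre of its underside, z up. It carries a flat steel collar (diameter 70, top face 20 mm above the worktop), a 12 mm neck and a 25 mm steel ball. The head is mounted when its underside lies flat on the collar, so that its origin is 20 mm above the worktop on the ball's axis; any heading will do.
- ball (a point): Centre of the 25 mm ball, 42 mm above the worktop.
- socket (a point): Centre of the socket's mouth in the head's underside (the head's origin). The bore is 31 mm wide for its lowest 16 mm, then 27 mm (1 mm play round the ball), roof at height 36. A keeper plate (heights 5 to 11 mm) comes in from the lever's side: lever down, its tip is 8 mm from the axis and no ball can pass; lever past 0.65 rad, the bore is free.
- lever (a joint): Angle of the clamp lever, rad: 0 = pressed fully down, level (locked); 1.0 = fully raised (stop). Its pivot is parallel to the head's y, at x = -36, height 34 mm in the head's frame. It stays where it is left: friction about 0.035 N m in all, 0.5 N at the knob. It drives the keeper plate, 8.5 mm per rad.
- lever_knob (a point): Centre of the black ball knob at the end of the lever, diameter 20 mm, 65 mm from the pivot on a 9 mm round rod. Lever down, it is at x = -101, y = 0, height 34 mm in the head's frame, free space under it. Smooth: it turns freely between two fingers, so it can be pinched from above across the head's y and carried round the pivot in an arc, or pressed from above.
- spanner_a: Loose open-ended spanner 180 mm long, 6 mm thick, lying flat behind the work; origin under its middle. Leave alone.
- oil_can: Red conical thumb oil can, 68 mm wide, 118 mm tall, behind the work; origin under its middle. Leave alone.
- tweezers: Loose steel tweezers 120 mm long, 10 mm high, lying at the front edge of the worktop; origin under their middle. Leave alone.
- hex_key: Loose hex key, 88 mm long, 6 mm thick, lying at the front edge; origin under its middle. Leave alone.

How it is judged:
By the outcome, as a careful person would: the job done as asked, in the order asked, and still so for the second after the job is handed in, with the robot touching nothing.
It also fails if it takes over 64 s, if anything falls off the work surface, if the arm or the gripper's body presses on something with over 40 N, if the wrist force passes 120 N, or if a joint passes its speed limit or range.

## Working session

There is one attempt and no reset: what is moved stays moved. The work goes in short steps, Python scripts to look and compute and a tool call to move; the robot and the scene stay as the last step left them, time stands still between calls to the robot, and variables do not carry over. Pictures are saved under pics/ and viewed, at most 10 in all, crops included, and the job is handed in when it is done.

Besides the shell and the picture viewer there is one more tool, called after "Call:" as name(argument=value, ...) on one line, values as JSON. send_rows: Moves the arm, as the interface text tells. Its arguments: {"type":"object","properties":{"plan":{"type":"array","items":{"type":"array","items":{"type":"number"}}}},"required":["plan"]}

```bash
mkdir -p pics; ls
python3 - <<'E'
from rig import *
import cv2,numpy as np
print(finger_overhang); s=read_state(); print(s)
for n in("scene","top"):
    c,d=capture(n); cv2.imwrite(f"pics/{n}0.png",c); np.save(f"pics/{n}0.npy",d); print(calibration(n))
E
```

```text
pics
0.014
{'time_s': 0.0, 'joint_positions': array([-8.30488181e+01,  3.02789661e+01,  8.21555998e+01, -8.68457007e-04,
        6.76891813e+01, -1.02277940e+01]), 'qvel': array([ 0.05122299,  0.00406096, -0.13984321, -0.01580793, -0.01455463,
        0.03336327]), 'tau': array([ 7.81292965e-04, -4.40045750e+01, -1.76590151e+01,  6.34129252e-02,
        5.81479096e-02, -1.65465699e-04]), 'position': array([ 0.18452225, -0.59633415,  0.20097605]), 'tcp_rot': array([[ 9.55385152e-01,  2.95362719e-01, -2.75305731e-04],
       [ 2.95362616e-01, -9.55382822e-01,  2.14222172e-03],
       [ 3.69710067e-04, -2.12796185e-03, -9.99997668e-01]]), 'force': array([-0.06277634, -0.2042158 ,  1.00791737]), 'moment': array([-0.02762054,  0.01361757, -0.00513897]), 'grasp_force': 0.0, 'opening': 0.9986154160071897}
{'fx': 441.6713582545909, 'fy': 441.6713582545909, 'cx': 275.34933065135, 'cy': 205.61467760044684, 'xyz': array([0.2283989 , 0.52763962, 0.62933627]), 'rotation': array([[-0.88618654, -0.31152585,  0.3429651 ],
       [-0.46297757,  0.56657967, -0.68164451],
       [ 0.01803283, -0.76284934, -0.64632476]])}
{'fx': 539.9442080916883, 'fy': 539.9442080916883, 'cx': 272.76624080393606, 'cy': 210.23522815175278, 'xyz': array([ 0.39829555, -0.05899873,  0.95783384]), 'rotation': array([[-0.01641495, -0.98411247,  0.17678572],
       [-0.99982366,  0.01454271, -0.01188096],
       [ 0.00912126, -0.17694957, -0.98417765]])}
```

View pics/scene0.png

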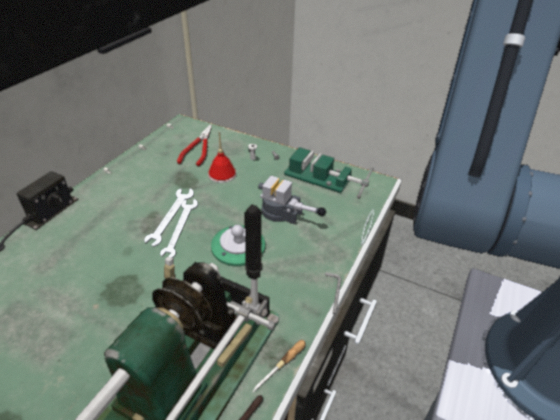

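View pics/top0.png

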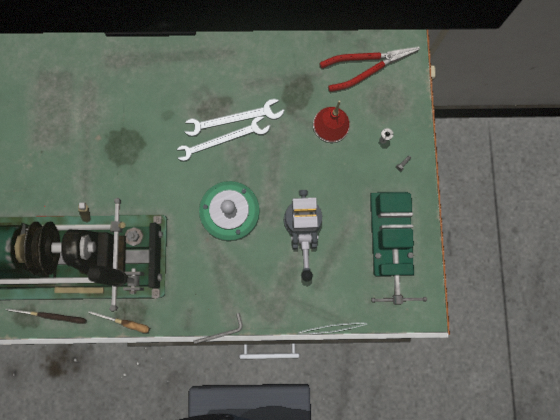

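The top view shows the ball at about (228,208), the vice jaws at about (304,212), the lever knob at (307,275) and the screw knob at (303,194). The lever points towards the robot, and it's a lathe to the left that limits the free space.

```bash
cat > h.py <<'E'
from rig import *
import cv2,numpy as np
def cloud(n,d):
    k=calibration(n); v,u=np.indices(d.shape)
    p=np.stack([(u-k["cx"])/k["fx"]*d,(v-k["cy"])/k["fy"]*d,d],-1)
    return p@k["rotation"].T+k["xyz"]
def pix(n,p):
    k=calibration(n); q=(np.array(p)-k["xyz"])@k["rotation"]; return q[0]/q[2]*k["fx"]+k["cx"],q[1]/q[2]*k["fy"]+k["cy"]
E
python3 - <<'E'
from h import *
for n in("top","scene"):
    d=np.load(f"pics/{n}0.npy"); P=cloud(n,d); c=cv2.imread(f"pics/{n}0.png").astype(int)
    X,Y,Z=P[...,0],P[...,1],P[...,2]; ok=d>0
    def rep(name,m):
        m=m&ok; q=P[m]; print(n,name,len(q),q.mean(0).round(4),np.percentile(q,[2,98],0).round(4).tolist()) if len(q) else print(n,name,0)
    if n=="top":
        print(P[[208,212,275,194,230],[228,304,307,303,305]].round(4)); b=P[208,228]; h=P[212,304]; kn=P[275,307]
        rep("table",(abs(Z)<.03)&(abs(X-b[0])<.15)&(abs(Y-(b[1]+h[1])/2)<.02))
    r=np.hypot(X-b[0],Y-b[1])
    rep("ball",(r<.03)&(Z>.035)); rep("balltop",(r<.03)&(Z>.05)); rep("collar",(r<.045)&(Z>.012)&(Z<.027)); rep("base",(r<.07)&(Z>.004))
    near=(abs(X-h[0])<.06)&(abs(Y-h[1])<.06)
    rep("jawtop",near&(Z>.07)); rep("jaws",near&(Z>.06)); 
    m=near&(Z>.066)&ok; print(cv2.minAreaRect((P[m][:,:2]*1000).astype(np.float32)))
    dark=c.sum(2)<130
    rep("knob",dark&(np.hypot(X-kn[0],Y-kn[1])<.025)&(Z>.015)); rep("screwknob",dark&(np.hypot(X-h[0]-.035,Y-h[1])<.03)&(Z>.03))
t=cv2.imread("pics/top0.png")[170:300,190:350]; cv2.imwrite("pics/c0.png",cv2.resize(t,None,fx=4.5,fy=4.5,interpolation=2))
E
```

```text
[[ 0.5658  0.0062  0.0533]
 [ 0.5571 -0.1231  0.0522]
 [ 0.4503 -0.1253  0.052 ]
 [ 0.5862 -0.1215  0.0632]
 [ 0.5265 -0.1241  0.0499]]
top table 3661 [ 0.5613 -0.0584  0.0013] [[0.4211, -0.0777, -0.0025], [0.7095, -0.0392, 0.0099]]
top ball 162 [0.5685 0.0075 0.0511] [[0.5584, -0.0035, 0.0428], [0.5802, 0.0185, 0.0568]]
top balltop 113 [0.5693 0.0077 0.053 ] [[0.5607, -0.0006, 0.0502], [0.5785, 0.0166, 0.0569]]
top collar 1800 [0.5641 0.0059 0.0185] [[0.5249, -0.0336, 0.0126], [0.6058, 0.0463, 0.0239]]
top base 2879 [0.5675 0.0074 0.0182] [[0.5198, -0.0406, 0.0053], [0.6184, 0.0568, 0.0529]]
top jawtop 613 [ 0.5515 -0.1222  0.0768] [[0.5275, -0.1411, 0.0724], [0.5761, -0.1028, 0.0802]]
top jaws 708 [ 0.5532 -0.1219  0.0752] [[0.5271, -0.1411, 0.0615], [0.5906, -0.1028, 0.08]]
((558.6563110351562, -122.05812072753906), (64.00968170166016, 40.101959228515625), 1.2905184030532837)
top knob 62 [ 0.4495 -0.1247  0.0483] [[0.4424, -0.1325, 0.0436], [0.4574, -0.1172, 0.0518]]
top screwknob 0
scene ball 128 [0.5672 0.0139 0.0471] [[0.5585, 0.0024, 0.0371], [0.5798, 0.0215, 0.0537]]
scene balltop 45 [0.5686 0.0107 0.052 ] [[0.561, 0.0022, 0.0502], [0.5771, 0.0182, 0.054]]
scene collar 574 [0.5732 0.0245 0.018 ] [[0.5411, -0.0152, 0.0123], [0.6066, 0.048, 0.0245]]
scene base 1175 [0.5735 0.0279 0.0183] [[0.5226, -0.0194, 0.0056], [0.6167, 0.061, 0.0518]]
scene jawtop 288 [ 0.5509 -0.1185  0.0746] [[0.5279, -0.1399, 0.0704], [0.5761, -0.101, 0.0771]]
scene jaws 423 [ 0.5509 -0.1163  0.0714] [[0.5271, -0.1397, 0.0607], [0.5878, -0.1006, 0.0769]]
((552.1134643554688, -120.88075256347656), (50.494102478027344, 43.553619384765625), 1.2443879842758179)
scene knob 27 [ 0.4486 -0.1168  0.0435] [[0.4433, -0.12, 0.0393], [0.4555, -0.1129, 0.0474]]
scene screwknob 0
```

View pics/c0.png

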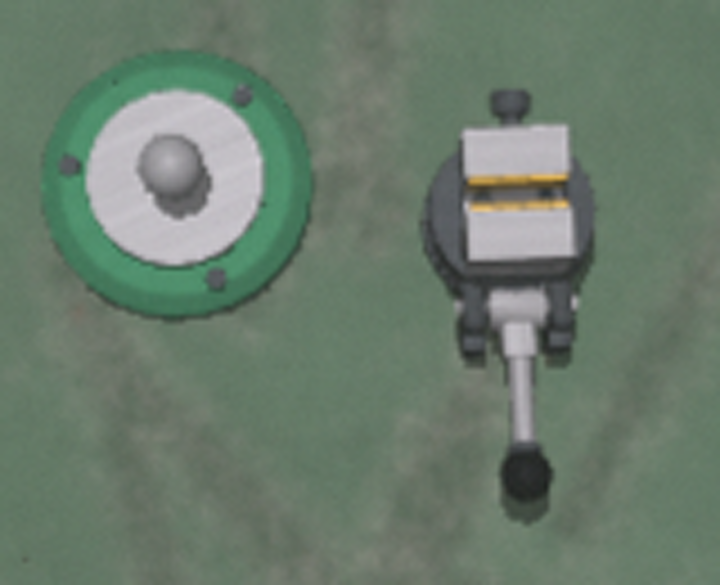

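Run:
```python
from h import *
for n in("top","scene"):
    d=np.load(f"pics/{n}0.npy"); P=cloud(n,d)[d>0]
    print(n)
    for x0 in np.arange(.4,.72,.04):
        print(round(x0,2),[ (lambda q: round(float(np.percentile(q,99)),2) if len(q)>5 else None)(P[(P[:,0]>=x0)&(P[:,0]<x0+.04)&(P[:,1]>=y0)&(P[:,1]<y0+.03)&(P[:,2]<.4)][:,2]) for y0 in np.arange(-.02,.25,.03)])
```

```text
top
0.4 [0.0, 0.0, 0.01, 0.0, 0.05, 0.27, 0.27, 0.09, 0.09, 0.09]
0.44 [0.0, 0.0, 0.0, 0.0, 0.06, 0.27, 0.27, 0.19, 0.19, 0.2]
0.48 [0.01, 0.01, 0.01, 0.0, 0.06, 0.06, 0.08, 0.19, 0.19, 0.2]
0.52 [0.05, 0.02, 0.02, 0.0, 0.06, 0.06, 0.1, 0.17, 0.16, 0.19]
0.56 [0.06, 0.05, 0.02, 0.0, 0.01, 0.02, 0.09, 0.08, 0.01, 0.01]
0.6 [0.02, 0.02, 0.01, 0.0, 0.0, 0.0, 0.01, 0.0, 0.01, 0.0]
0.64 [0.0, 0.0, 0.0, 0.01, 0.0, 0.01, 0.01, 0.0, 0.0, 0.0]
0.68 [0.01, 0.01, 0.01, 0.01, 0.01, 0.01, 0.0, 0.0, 0.0, 0.0]
scene
0.4 [0.0, 0.0, 0.0, 0.0, 0.02, 0.26, 0.26, 0.08, 0.09, 0.09]
0.44 [0.0, 0.0, 0.0, 0.0, 0.06, 0.27, 0.27, 0.19, 0.19, 0.2]
0.48 [0.01, 0.0, 0.0, 0.0, 0.06, 0.06, None, 0.19, 0.19, 0.2]
0.52 [0.05, 0.05, 0.02, 0.0, None, 0.06, None, 0.17, 0.17, 0.19]
0.56 [0.05, 0.05, 0.02, 0.0, None, None, None, None, None, None]
0.6 [0.02, 0.02, 0.01, 0.0, 0.0, 0.0, None, 0.0, 0.0, 0.0]
0.64 [0.0, 0.0, 0.0, 0.01, 0.0, 0.0, 0.0, 0.0, 0.0, 0.0]
0.68 [0.01, 0.4, 0.4, 0.4, 0.4, 0.0, 0.0, 0.0, 0.0, 0.0]
```

Call:
send_rows(plan=[[100,0.0417,0,0,0.115],[100,0.0417,0,0,0.115],[100,0.0417,0,0,0.046],[100,0.0417,0,0,0],[100,0.0417,0,0,0],[100,0,0,0,0],[100,0,0,0,0]])

```text
time_s: 0.68
position: [0.3926, -0.571, 0.2009]
tcp_rot: [[1.0, 0.028, -0.001], [0.028, -1.0, 0.001], [-0.001, -0.001, -1.0]]
force: [0.2, -0.3, -0.1]
opening: 0.63
grasp_force: 0.0
```

Call:
send_rows(plan=[[100,0.0063,-0.0405,0,0],[100,0.0063,-0.0405,0,0],[100,0.0063,-0.0405,0,0],[100,0.0063,-0.0405,0,0],[100,0.0063,-0.0405,0,0],[100,0.0063,-0.0405,0,0],[100,0.0063,-0.0405,0,0],[100,0.0063,-0.0405,0,0],[100,0.0063,-0.0405,0,0],[100,0.0063,-0.0405,0,0],[100,0.0063,-0.0405,0,0],[100,0,0,0.03,0],[100,0,0,0.03,0],[100,0,0,0,0],[100,0,0,0,0]])

```text
time_s: 1.93
position: [0.4471, -0.1251, 0.1412]
tcp_rot: [[1.0, 0.023, -0.004], [0.023, -1.0, 0.002], [-0.004, -0.002, -1.0]]
force: [0.4, 0.8, 0.3]
opening: 0.607
grasp_force: 0.0
```

Run:
```python
from h import *
c,d=capture("scene"); u,v=map(int,pix("scene",(.5,-.12,.06))); print(u,v)
cv2.imwrite("pics/s1.png",cv2.resize(c[v-70:v+50,u-80:u+80],None,fx=4.5,fy=4.5,interpolation=2)); s=read_state(); print(s["position"],s["joint_positions"])
```

```text
299 197
[ 0.44839893 -0.12602631  0.14226466] [-2.94765166e+01  2.35370659e+01  1.07949487e+02 -1.66217075e-02
  4.85634993e+01  5.92606529e+01]
```

View pics/s1.png

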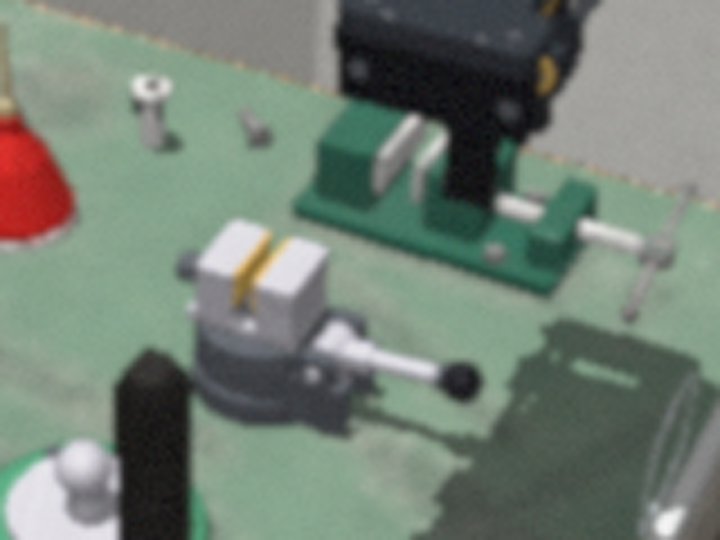

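The crop shows the head at (265,320) with its lever about level, the knob at (460,380), and the gripper above it. I'm going down onto the knob.

Call:
send_rows(plan=[[100,0.001,-0.001,0.027,0],[100,0.001,0,0.027,0],[100,0,0,0.027,0],[100,0,0,0.018,0],[100,0,0,0.009,0],[100,0,0,0,0],[100,0,0,0,0],[255,0,0,0,0],[255,0,0,0,0],[255,0,0,0,0],[255,0,0,0,0],[255,0,0,0,0],[255,0,0,0,0],[255,0,0,0,0]])

```text
time_s: 3.15
position: [0.4509, -0.1241, 0.0341]
tcp_rot: [[1.0, 0.024, 0.0], [0.024, -1.0, -0.0], [0.0, 0.0, -1.0]]
force: [0.3, 0.2, 0.6]
opening: 0.166
grasp_force: 0.0
```

Call:
send_rows(plan=[[255,0,0,0,0],[255,0,0,0,0],[255,0,0,0,0]])

```text
time_s: 3.4
position: [0.4509, -0.1241, 0.0339]
tcp_rot: [[1.0, 0.024, -0.0], [0.024, -1.0, 0.0], [-0.0, -0.0, -1.0]]
force: [0.7, 1.0, -0.5]
opening: 0.018
grasp_force: 0.0
```

Run:
```python
from h import *
c,d=capture("scene"); u,v=map(int,pix("scene",(.48,-.12,.05))); a=c[v-60:v+60,u-60:u+60]
t,_=capture("top"); u,v=map(int,pix("top",(.48,-.12,.05))); b=t[v-60:v+60,u-60:u+60]
cv2.imwrite("pics/s2.png",cv2.resize(np.hstack([a,b]),None,fx=3.3,fy=3.3,interpolation=2)); print(pix("scene",read_state()["position"]),pix("top",read_state()["position"]))
```

```text
(np.float64(321.1445563060223), np.float64(213.2541767374162)) (np.float64(305.55891444451134), np.float64(275.3171032418515))
```

View pics/s2.png

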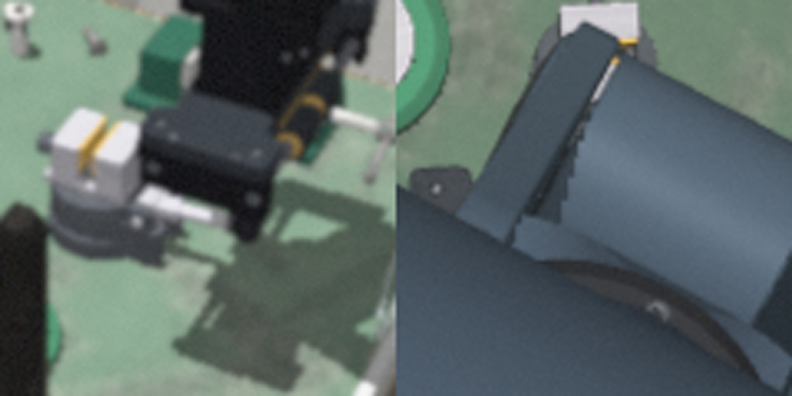

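Run:
```python
from h import *
c,d=capture("scene"); P=cloud("scene",d)
for v in range(196,226,2): print(v,[tuple((P[v,u]*1000).round().astype(int)) for u in range(306,336,5)])
u,v=321,205; a=c[v-35:v+35,u-45:u+45]; a=np.clip(a.astype(float)*2.2,0,255).astype(np.uint8)
cv2.imwrite("pics/s3.png",cv2.resize(a,None,fx=8,fy=8,interpolation=2))
print(read_state()["opening"])
```

```text
196 [(np.int64(452), np.int64(-37), np.int64(141)), (np.int64(441), np.int64(-32), np.int64(149)), (np.int64(432), np.int64(-32), np.int64(153)), (np.int64(423), np.int64(-31), np.int64(157)), (np.int64(414), np.int64(-30), np.int64(160)), (np.int64(467), np.int64(-227), np.int64(0))]
198 [(np.int64(452), np.int64(-36), np.int64(137)), (np.int64(443), np.int64(-39), np.int64(139)), (np.int64(431), np.int64(-31), np.int64(149)), (np.int64(423), np.int64(-31), np.int64(152)), (np.int64(414), np.int64(-31), np.int64(156)), (np.int64(465), np.int64(-221), np.int64(-1))]
200 [(np.int64(452), np.int64(-37), np.int64(132)), (np.int64(443), np.int64(-38), np.int64(135)), (np.int64(433), np.int64(-37), np.int64(139)), (np.int64(422), np.int64(-31), np.int64(148)), (np.int64(413), np.int64(-31), np.int64(152)), (np.int64(462), np.int64(-215), np.int64(-1))]
202 [(np.int64(451), np.int64(-35), np.int64(129)), (np.int64(443), np.int64(-38), np.int64(130)), (np.int64(433), np.int64(-36), np.int64(135)), (np.int64(423), np.int64(-35), np.int64(140)), (np.int64(415), np.int64(-39), np.int64(141)), 
[... 2507 characters left out ...]
42), np.int64(-1)), (np.int64(446), np.int64(-147), np.int64(-1)), (np.int64(437), np.int64(-154), np.int64(-3))]
222 [(np.int64(481), np.int64(-121), np.int64(-1)), (np.int64(471), np.int64(-125), np.int64(0)), (np.int64(463), np.int64(-132), np.int64(-2)), (np.int64(454), np.int64(-138), np.int64(-3)), (np.int64(443), np.int64(-140), np.int64(0)), (np.int64(434), np.int64(-145), np.int64(0))]
224 [(np.int64(478), np.int64(-113), np.int64(1)), (np.int64(469), np.int64(-120), np.int64(0)), (np.int64(459), np.int64(-123), np.int64(1)), (np.int64(450), np.int64(-129), np.int64(1)), (np.int64(441), np.int64(-136), np.int64(-1)), (np.int64(432), np.int64(-140), np.int64(0))]
0.008994496140950636
```

View pics/s3.png

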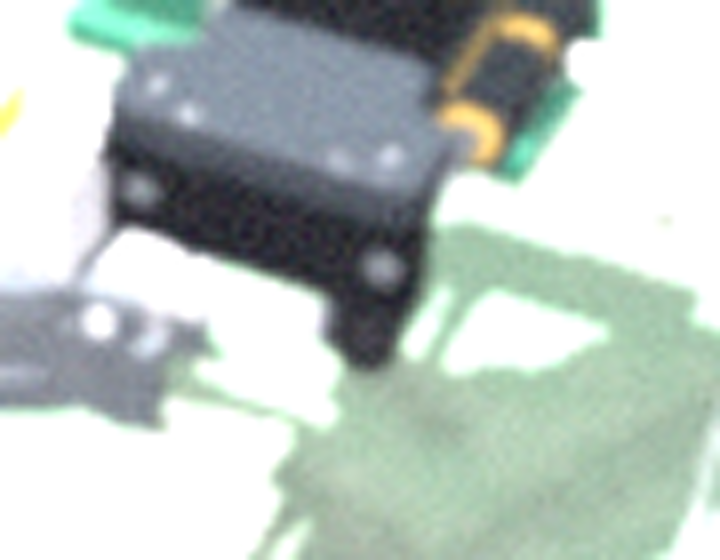

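The knob is still visible at (370,340) with no finger in front of it, and the fingers shut with no force. So the tips may be higher than stated. I'll check the stated tip against the earlier image.

Run:
```python
from h import *
import rig
print(rig.finger_overhang, finger_overhang)
s=read_state(); print(s["position"],s["force"],s["joint_positions"])
# s1 finger tip near pixel (323.4,172.5); solve z for y of near finger -0.085..-0.1, x .448
for z in (.127,.14,.15,.16,.17): print(z,pix("scene",(.448,-.09,z)))
# body bottom now, from depth; finger columns now
```

```text
0.014 0.014
[ 0.45084626 -0.12414724  0.03389244] [-0.43251668 -0.30408974  0.71631711] [-2.91270214e+01  3.56062207e+01  1.12222715e+02  1.06595148e-04
  3.21811259e+01  5.95086429e+01]
0.127 (np.float64(319.61725726215076), np.float64(186.706925242166))
0.14 (np.float64(320.20240456157705), np.float64(181.12119933393475))
0.15 (np.float64(320.6608181679959), np.float64(176.7452537206338))
0.16 (np.float64(321.1266419343753), np.float64(172.29857186277306))
0.17 (np.float64(321.600057000283), np.float64(167.77942462996444))
```

Call:
send_rows(plan=[[255,-0.02,0,0,0],[255,-0.02,0,0,0],[255,0,0,0,0],[255,0,0,0.004,0],[255,0,0,0.004,0],[255,0,0,0.004,0],[255,0,0,0.004,0],[255,0,0,0.002,0],[255,0,0,0.002,0],[255,0,0,0.001,0],[255,0,0,0,0]])

```text
time_s: 4.47
position: [0.4109, -0.125, 0.0127]
tcp_rot: [[1.0, 0.024, -0.0], [0.024, -1.0, 0.0], [-0.0, -0.0, -1.0]]
force: [0.8, -0.0, -0.3]
opening: 0.005
grasp_force: 0.0
```

Run:
```python
from h import *
s=read_state(); print(s["position"],s["force"])
c,d=capture("scene"); P=cloud("scene",d); q=s["position"]
m=(d>0)&(abs(P[...,0]-q[0])<.02)&(abs(P[...,1]-q[1])<.04)&(P[...,2]>.004)
v,u=np.nonzero(m)
for vv in sorted(set(v))[::2]: k=v==vv; print(vv,u[k].min(),u[k].max(),P[vv,u[k]].mean(0).round(3), c[vv,u[k]].mean().round())
u0,v0=map(int,pix("scene",(q[0],q[1],.03))); print(u0,v0)
a=np.clip(c[v0-45:v0+35,u0-60:u0+50]*2.2,0,255).astype(np.uint8); cv2.imwrite("pics/s4.png",cv2.resize(a,None,fx=7,fy=7,interpolation=2))
```

```text
[ 0.41092867 -0.12502001  0.01267272] [ 0.81710316 -0.02659469 -0.25851138]
44 385 385 [ 0.391 -0.161  0.381] 72.0
47 384 384 [ 0.392 -0.162  0.375] 81.0
49 382 382 [ 0.392 -0.152  0.376] 111.0
75 368 369 [ 0.391 -0.094  0.356] 77.0
78 367 368 [ 0.391 -0.09   0.352] 80.0
80 366 366 [ 0.392 -0.088  0.35 ] 77.0
82 366 366 [ 0.391 -0.086  0.348] 81.0
84 366 366 [ 0.391 -0.087  0.344] 80.0
89 365 365 [ 0.391 -0.087  0.336] 78.0
93 363 364 [ 0.392 -0.086  0.33 ] 73.0
95 364 364 [ 0.391 -0.085  0.327] 68.0
97 362 364 [ 0.393 -0.089  0.322] 65.0
99 361 370 [ 0.393 -0.1    0.314] 61.0
101 358 368 [ 0.397 -0.107  0.306] 68.0
103 354 366 [ 0.4   -0.105  0.303] 72.0
105 351 365 [ 0.401 -0.098  0.302] 76.0
107 349 364 [ 0.402 -0.092  0.301] 82.0
109 343 363 [ 0.406 -0.09   0.298] 79.0
111 340 362 [ 0.409 -0.091  0.293] 75.0
113 339 362 [ 0.41  -0.092  0.288] 74.0
115 339 362 [ 0.41  -0.094  0.284] 76.0
117 339 362 [ 0.409 -0.093  0.281] 76.0
119 339 362 [ 0.409 -0.094  0.277] 76.0
121 338 361 [ 0.41  -0.093  0.274] 76.0
123 338 361 [ 0.41  -0.094  0.27 ] 77.0
125 338 361 [ 0.409 -0.093  0.267] 76.0
127 338 360 [ 0.409 -0.093  0.263] 77.0
129 337 360 [ 0.41  -0.093  0.259] 77.0
131 337 360 [ 0.409 -0.093  0.256] 78.0
133 336 359 [ 0.41  -0.093  0.252] 78.0
135 337 359 [ 0.409 -0.092  0.248] 81.0
137 336 358 [ 0.41  -0.091  0.245] 81.0
139 336 358 [ 0.41  -0.092  0.241] 83.0
141 336 358 [ 0.409 -0.092  0.237] 98.0
143 336 358 [ 0.409 -0.092  0.233] 125.0
145 336 357 [ 0.409 -0.093  0.229] 121.0
147 335 357 [ 0.41  -0.094  0.224] 111.0
149 335 357 [ 0.41  -0.096  0.219] 128.0
151 334 357 [ 0.41  -0.095  0.215] 108.0
153 333 356 [ 0.411 -0.093  0.212] 52.0
155 333 356 [ 0.41  -0.091  0.21 ] 23.0
157 332 355 [ 0.41  -0.089  0.206] 23.0
159 340 354 [ 0.405 -0.094  0.201] 23.0
161 346 354 [ 0.401 -0.102  0.193] 23.0
163 351 353 [ 0.393 -0.086  0.201] 20.0
176 355 355 [ 0.391 -0.114  0.157] 41.0
339 220
```

View pics/s4.png

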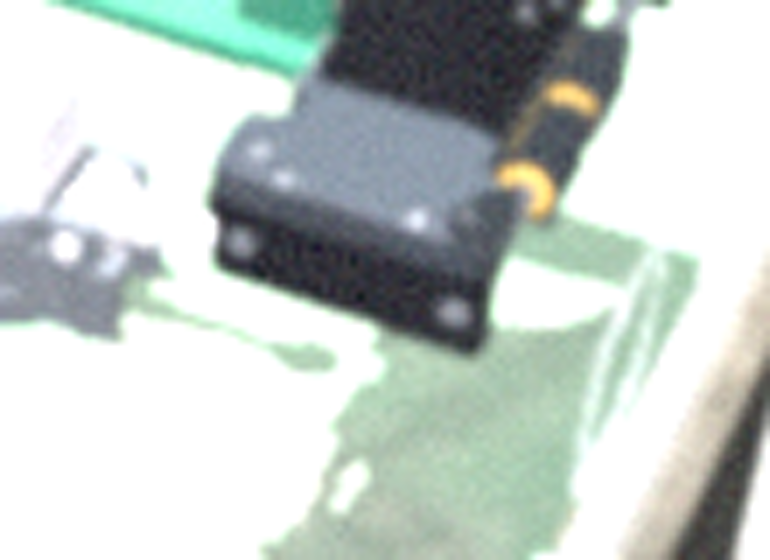

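Call:
send_rows(plan=[[255,0,0,0.003,0],[255,0,0,0.003,0],[255,0,0,0.003,0],[255,0,0,0.002,0],[255,0,0,0,0]])

```text
time_s: 4.93
position: [0.4107, -0.125, 0.0015]
tcp_rot: [[1.0, 0.024, -0.001], [0.024, -1.0, 0.0], [-0.001, -0.0, -1.0]]
force: [0.6, 0.1, -0.3]
opening: 0.007
grasp_force: 0.0
```

Call:
send_rows(plan=[[255,0,0,0.003,0],[255,0,0,0.002,0],[255,0,0,0.001,0],[255,0,0,0.001,0],[255,0,0,0,0]])

```text
time_s: 5.35
position: [0.4108, -0.1251, -0.0052]
tcp_rot: [[1.0, 0.024, -0.0], [0.024, -1.0, 0.0], [-0.0, -0.0, -1.0]]
force: [-0.2, -0.0, -0.8]
opening: 0.009
grasp_force: 0.0
```

Call:
send_rows(plan=[[255,0,0,0.002,0],[255,0,0,0.001,0],[255,0,0,0.001,0],[255,0,0,0,0]])

```text
time_s: 5.68
position: [0.4108, -0.1251, -0.0092]
tcp_rot: [[1.0, 0.024, -0.0], [0.024, -1.0, 0.0], [-0.0, -0.0, -1.0]]
force: [1.0, -0.8, 0.7]
opening: 0.002
grasp_force: 0.0
```

The reported TCP is now 9 mm below the table and nothing has touched, so the fingers really are shorter than stated. I'll keep going gently until they touch.

Call:
send_rows(plan=[[255,0,0,0.002,0],[255,0,0,0.001,0],[255,0,0,0.001,0],[255,0,0,0,0]])

```text
time_s: 6.02
position: [0.4108, -0.1251, -0.0132]
tcp_rot: [[1.0, 0.024, -0.0], [0.024, -1.0, 0.0], [-0.0, -0.0, -1.0]]
force: [-0.5, -0.2, 0.5]
opening: 0.002
grasp_force: 0.0
```

Call:
send_rows(plan=[[255,0,0,0.001,0],[255,0,0,0.001,0],[255,0,0,0,0]])

```text
time_s: 6.27
position: [0.4109, -0.1251, -0.0152]
tcp_rot: [[1.0, 0.024, -0.0], [0.024, -1.0, 0.0], [-0.0, -0.0, -1.0]]
force: [0.3, 0.6, 0.1]
opening: 0.001
grasp_force: 0.0
```

Call:
send_rows(plan=[[255,0,0,0.001,0],[255,0,0,0.001,0],[255,0,0,0,0]])

```text
time_s: 6.52
position: [0.4109, -0.1251, -0.0172]
tcp_rot: [[1.0, 0.024, -0.0], [0.024, -1.0, 0.0], [-0.0, -0.0, -1.0]]
force: [0.9, -0.3, -1.1]
opening: 0.004
grasp_force: 0.0
```

Call:
send_rows(plan=[[255,0,0,0.001,0],[255,0,0,0.001,0],[255,0,0,0,0]])

```text
time_s: 6.77
position: [0.4108, -0.1251, -0.0192]
tcp_rot: [[1.0, 0.024, -0.0], [0.024, -1.0, 0.0], [-0.0, -0.0, -1.0]]
force: [0.0, 0.3, -0.3]
opening: 0.003
grasp_force: 0.0
```

Call:
send_rows(plan=[[255,0,0,0.001,0],[255,0,0,0.001,0],[255,0,0,0,0]])

```text
time_s: 7.02
position: [0.411, -0.1252, -0.0202]
tcp_rot: [[1.0, 0.024, 0.001], [0.024, -1.0, -0.001], [0.001, 0.001, -1.0]]
force: [-0.8, 0.8, 10.7]
opening: 0.004
grasp_force: 5.2
```

Run:
```python
from h import *
s=read_state(); print(s["position"],s["force"])
c,d=capture("scene"); P=cloud("scene",d)
a=np.clip(c[150:250,290:420]*2.2,0,255).astype(np.uint8); cv2.imwrite("pics/s5.png",cv2.resize(a,None,fx=6,fy=6,interpolation=2))
m=(d>0)&(P[...,0]>.36)&(P[...,0]<.46)&(P[...,1]>-.24)&(P[...,1]<.0)&(P[...,2]>.006)&(P[...,2]<.12)
v,u=np.nonzero(m)
for vv in sorted(set(v)): k=v==vv; print(vv,u[k].min(),u[k].max(),P[vv,u[k]].mean(0).round(3))
```

```text
[ 0.41098275 -0.12517119 -0.02021533] [-0.75619342  0.81828586 10.73758308]
167 370 371 [ 0.39  -0.22   0.111]
168 370 374 [ 0.386 -0.218  0.111]
169 370 376 [ 0.383 -0.215  0.112]
170 369 376 [ 0.382 -0.21   0.113]
171 369 376 [ 0.382 -0.208  0.112]
172 369 376 [ 0.38  -0.204  0.112]
173 368 376 [ 0.381 -0.203  0.111]
174 367 376 [ 0.381 -0.199  0.11 ]
175 367 375 [ 0.38  -0.194  0.111]
176 366 375 [ 0.381 -0.195  0.108]
177 366 375 [ 0.38  -0.195  0.106]
178 364 374 [ 0.382 -0.19   0.106]
179 364 374 [ 0.382 -0.193  0.101]
180 363 374 [ 0.384 -0.196  0.096]
181 363 373 [ 0.384 -0.196  0.094]
182 363 373 [ 0.384 -0.197  0.09 ]
183 362 373 [ 0.384 -0.193  0.091]
184 362 373 [ 0.384 -0.195  0.087]
185 361 373 [ 0.384 -0.189  0.088]
186 361 372 [ 0.384 -0.19   0.085]
187 360 372 [ 0.383 -0.186  0.086]
188 359 372 [ 0.382 -0.18   0.088]
189 358 367 [ 0.384 -0.16   0.098]
190 357 367 [ 0.384 -0.157  0.097]
191 357 366 [ 0.384 -0.154  0.097]
192 356 366 [ 0.383 -0.149  0.098]
193 324 366 [ 0.388 -0.144  0.097]
194 324 366 [ 0.387 -0.141  0.097]
195 323 366 [ 0.39  -0.132  0.1  ]
196 322 3
[... 935 characters left out ...]

223 308 349 [ 0.405 -0.033  0.1  ]
224 308 365 [ 0.404 -0.037  0.095]
225 308 365 [ 0.404 -0.037  0.092]
226 308 365 [ 0.405 -0.038  0.089]
227 309 348 [ 0.404 -0.035  0.089]
228 312 364 [ 0.4   -0.039  0.086]
229 314 364 [ 0.399 -0.039  0.083]
230 317 364 [ 0.396 -0.04   0.081]
231 320 347 [ 0.394 -0.037  0.082]
232 323 363 [ 0.39  -0.042  0.077]
233 326 363 [ 0.388 -0.043  0.075]
234 329 363 [ 0.385 -0.044  0.074]
235 332 346 [ 0.384 -0.039  0.076]
236 335 362 [ 0.379 -0.046  0.069]
237 338 346 [ 0.378 -0.04   0.073]
238 341 345 [ 0.375 -0.039  0.071]
239 344 344 [ 0.374 -0.04   0.069]
274 333 333 [ 0.375 -0.007  0.007]
277 339 339 [ 0.362 -0.006  0.006]
279 339 339 [ 0.361 -0.002  0.006]
```

View pics/s5.png

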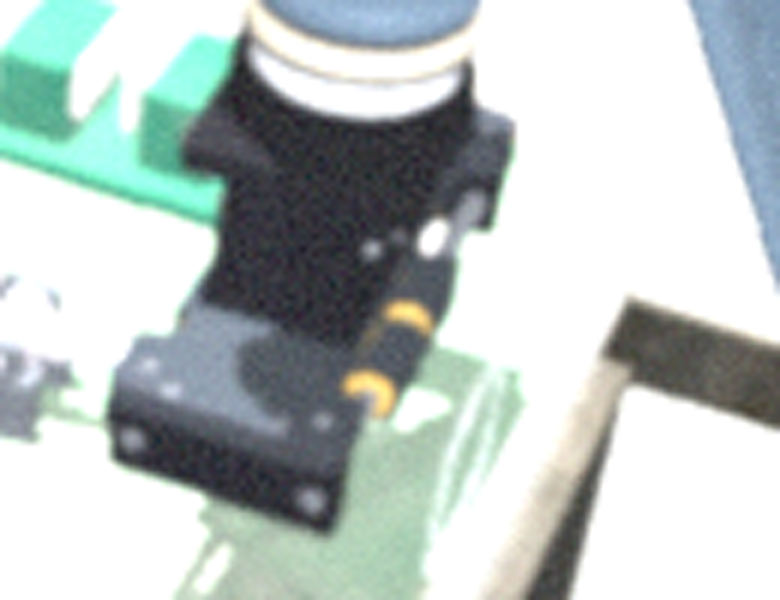

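Contact came at reported z = -0.020. The tips are therefore 20 mm above the reported z, so the tool frame is 34 mm off along z, and the body edge at 0.071 fits that. I'm using tip z = reported + 0.020 from here on and regrasping the knob.

Call:
send_rows(plan=[[100,0,0,-0.03,0],[100,0,0,-0.035,0],[100,0,0,-0.02,0],[100,0.02,0,0,0],[100,0.02,0,0,0],[100,0,0,0,0],[100,0,0,0,0],[100,0,0,0,0],[100,0,0,0.02,0],[100,0,0,0.02,0],[100,0,0,0.015,0],[100,0,0,0.008,0],[100,0,0,0.004,0],[100,0,0,0,0],[255,0,0,0,0],[255,0,0,0,0],[255,0,0,0,0],[255,0,0,0,0],[255,0,0,0,0],[255,0,0,0,0]])

```text
time_s: 8.73
position: [0.4511, -0.1243, -0.0027]
tcp_rot: [[1.0, 0.024, 0.001], [0.024, -1.0, -0.0], [0.001, 0.0, -1.0]]
force: [0.5, 0.7, -0.2]
opening: 0.24
grasp_force: 0.2
```

Call:
send_rows(plan=[[255,0,0,0,0],[255,0,0,0,0],[255,0,0,0,0]])

```text
time_s: 8.98
position: [0.4511, -0.1243, -0.003]
tcp_rot: [[1.0, 0.024, 0.0], [0.024, -1.0, -0.0], [0.0, 0.0, -1.0]]
force: [-0.8, -1.0, 0.5]
opening: 0.196
grasp_force: 29.9
```

Call:
send_rows(plan=[[255,0.0003,0,-0.0065,0],[255,0.001,0,-0.0064,0],[255,0.0016,0,-0.0063,0],[255,0.0022,0,-0.0061,0],[255,0.0029,0,-0.0059,0],[255,0.0034,0,-0.0055,0],[255,0.0039,0,-0.0052,0],[255,0.0044,0,-0.0047,0],[255,0.0049,0,-0.0043,0],[255,0,0,0,0],[255,0,0,0,0]])

```text
time_s: 9.9
position: [0.4757, -0.1235, 0.0479]
tcp_rot: [[1.0, 0.024, 0.0], [0.024, -1.0, -0.0], [0.0, 0.0, -1.0]]
force: [1.7, 0.5, -4.8]
opening: 0.204
grasp_force: 30.2
```

Call:
send_rows(plan=[[120,0,0,0,0],[110,0,0,0,0],[100,0,0,0,0],[100,0,0,0,0],[100,0,0,0,0],[60,0,0,-0.03,0],[0,0,0,-0.04,0],[0,-0.03,0,-0.04,0],[0,-0.04,0,0,0],[0,-0.03,0,0,0],[0,0,0,0,0],[0,0,0,0,0]])

```text
time_s: 10.9
position: [0.379, -0.1254, 0.1515]
tcp_rot: [[1.0, 0.022, -0.0], [0.022, -1.0, 0.0], [-0.0, -0.0, -1.0]]
force: [0.4, -0.5, 1.2]
opening: 0.979
grasp_force: 0.0
```

Run:
```python
from h import *
for n in("scene","top"):
    c,d=capture(n); P=cloud(n,d); X,Y,Z=P[...,0],P[...,1],P[...,2]; ok=d>0
    r=ok&(abs(X-.4785)<.03)&(abs(Y+.123)<.02)&(c.sum(2)<130)&(Z>.03)&(Z<.11)
    q=P[r]; print(n,"knob",len(q), q.mean(0).round(4) if len(q) else 0, np.percentile(q,[2,98],0).round(4).tolist() if len(q) else 0)
    m=ok&(abs(X-.552)<.04)&(abs(Y+.122)<.04)&(Z>.066)&(Z<.09)&(c.sum(2)>200); q=P[m]; print("jaws",len(q))
    if len(q): print(q.mean(0).round(4),np.percentile(q,[2,98],0).round(4).tolist(),cv2.minAreaRect((q[:,:2]*1000).astype(np.float32)))
    cv2.imwrite(f"pics/{n}6.png",c)
    u,v=map(int,pix(n,(.53,-.12,.06))); cv2.imwrite(f"pics/{n}6c.png",cv2.resize(c[v-45:v+45,u-45:u+45],None,fx=4,fy=4,interpolation=2))
cv2.imwrite("pics/c6.png",np.hstack([cv2.imread("pics/scene6c.png"),cv2.imread("pics/top6c.png")])); print(read_state()["position"])
```

```text
scene knob 26 [ 0.4714 -0.1151  0.0888] [[0.4662, -0.1185, 0.0836], [0.4773, -0.1126, 0.094]]
jaws 347
[ 0.5461 -0.1172  0.0734] [[0.523, -0.1389, 0.0662], [0.5719, -0.1006, 0.0769]] ((547.96240234375, -120.27189636230469), (51.08964157104492, 41.51250076293945), 1.9609054327011108)
top knob 35 [ 0.4752 -0.121   0.0949] [[0.468, -0.1286, 0.0909], [0.4815, -0.1165, 0.0988]]
jaws 643
[ 0.5469 -0.1216  0.0763] [[0.5227, -0.1414, 0.0681], [0.5715, -0.1027, 0.0798]] ((553.865478515625, -121.99024200439453), (62.95869064331055, 40.25986099243164), 1.3642489910125732)
[ 0.38167191 -0.1265875   0.15151172]
```

View pics/c6.png

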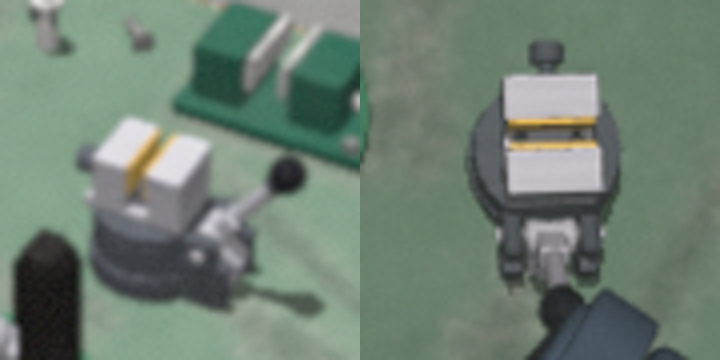

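The lever is up: the knob is at height 0.089 and x about -0.073 from the head. The head slid about 4 mm towards the robot, so the jaws are now at (0.547, -0.122). Next is the jaws.

Call:
send_rows(plan=[[0,0.04,0,0,0],[0,0.04,0,0,0],[0,0.04,0,0,0],[0,0.035,0,0,0],[0,0.012,0,0,0],[0,0,0,0.02,0],[0,0,0,0.02,0],[0,0,0,0,0],[0,0,0,0,0]])

```text
time_s: 11.75
position: [0.5475, -0.1213, 0.1098]
tcp_rot: [[1.0, 0.025, -0.003], [0.025, -1.0, 0.001], [-0.003, -0.001, -1.0]]
force: [-0.5, -0.6, 0.3]
opening: 1.004
grasp_force: 0.0
```

Call:
send_rows(plan=[[0,0,0,0.025,0],[0,0,0,0.025,0],[0,0,0,0.02,0],[0,0,0,0.01,0],[0,0,0,0.003,0],[0,0,0,0,0],[255,0,0,0,0],[255,0,0,0,0],[255,0,0,0,0],[255,0,0,0,0],[255,0,0,0,0],[255,0,0,0,0],[255,0,0,0,0],[255,0,0,0,0],[255,0,0,0,0],[255,0,0,0,0],[255,0,0,0,0],[255,0,0,0,0]])

```text
time_s: 13.25
position: [0.5475, -0.122, 0.0282]
tcp_rot: [[1.0, 0.024, 0.0], [0.024, -1.0, -0.0], [0.0, 0.0, -1.0]]
force: [0.5, -1.0, 0.6]
opening: 0.459
grasp_force: 30.0
```

Call:
send_rows(plan=[[255,0,0,-0.005,0],[255,0,0,-0.01,0],[255,0,0,-0.02,0],[255,0,0,-0.02,0],[255,0,0,-0.02,0],[255,0,0,-0.005,0],[255,0,0,0,0],[255,0,0,0,0]])

```text
time_s: 13.92
position: [0.5466, -0.1214, 0.1077]
tcp_rot: [[1.0, 0.024, -0.001], [0.024, -1.0, 0.001], [-0.001, -0.001, -1.0]]
force: [-0.6, -0.2, -8.0]
opening: 0.453
grasp_force: 30.0
```

Run:
```python
from h import *
from scipy.optimize import least_squares
for n in("top","scene"):
    d=np.load(f"pics/{n}0.npy"); P=cloud(n,d); ok=d>0; r=np.hypot(P[...,0]-.569,P[...,1]-.008)
    q=P[ok&(r<.016)&(P[...,2]>.036)]
    f=least_squares(lambda c:np.linalg.norm(q-c,axis=1)-.0125,[.569,.008,.042],loss="soft_l1",f_scale=.001); print(n,"ball",f.x.round(4),len(q))
c=cv2.imread("pics/top0.png"); d=np.load("pics/top0.npy")
# bright collar ellipse / green base ellipse in the picture, intersected with their height planes
k=calibration("top")
def onplane(u,v,z):
    r=k["rotation"]@np.array([(u-k["cx"])/k["fx"],(v-k["cy"])/k["fy"],1]); return k["xyz"]+r*(z-k["xyz"][2])/r[2]
hsv=cv2.cvtColor(c,cv2.COLOR_BGR2HSV); roi=np.zeros(c.shape[:2],np.uint8); cv2.circle(roi,(228,210),40,255,-1)
for nm,m,z in(("collar",(hsv[...,1]<60)&(hsv[...,2]>120),.02),("base",(hsv[...,1]>120),.012)):
    m=(m&(roi>0)).astype(np.uint8); cs,_=cv2.findContours(m,cv2.RETR_EXTERNAL,cv2.CHAIN_APPROX_NONE); g=max(cs,key=cv2.contourArea)
    e=cv2.fitEllipse(cv2.convexHull(g)); print(nm,e,onplane(*e[0],z).round(4))
s=read_state(); print(s["position"],s["force"],s["joint_positions"].round(1))
```

```text
top ball [0.57   0.0082 0.043 ] 162
scene ball [0.5702 0.0089 0.0412] 126
collar ((228.5238800048828, 208.81797790527344), (38.894935607910156, 39.67202377319336), 77.25508117675781) [0.5705 0.0077 0.02  ]Traceback (most recent call last):
  File "<stdin>", line 14, in <module>
ValueError: max() iterable argument is empty
```

Call:
send_rows(plan=[[255,0.0023,-0.0109,0,0],[255,0.0047,-0.0217,0,0],[255,0.0047,-0.0217,0,0],[255,0.0047,-0.0217,0,0],[255,0.0047,-0.0217,0,0],[255,0.0047,-0.0217,0,0],[255,0.0023,-0.0109,0,0],[255,0,0,0,-0.1],[255,0,0,0,-0.1],[255,0,0,0,-0.1],[255,0,0,0,-0.1],[255,0,0,0,-0.1],[255,0,0,0,-0.1],[255,0,0,0,0],[255,0,0,0,0],[255,0,0,0,0]])

```text
time_s: 15.25
position: [0.5719, 0.0092, 0.1074]
tcp_rot: [[0.813, 0.582, -0.002], [0.582, -0.813, 0.0], [-0.001, -0.001, -1.0]]
force: [1.1, -0.6, -8.7]
opening: 0.455
grasp_force: 30.0
```

Run:
```python
from h import *
s=read_state(); p=s["position"]; R=s["tcp_rot"]; print(p,R[:,0],s["force"])
t=np.array([.5702,.0083])+.0014*R[:2,0]; e=np.array([*(t-p[:2]),0]); print("tool corr",(R.T@e).round(4))
c,d=capture("scene"); t,dt=capture("top")
# head check: jaws top from depth, in head axes about TCP
for n,dd in(("scene",d),("top",dt)):
    P=cloud(n,dd); q=P[(dd>0)&(P[...,2]>.148)&(P[...,2]<.162)&(np.hypot(P[...,0]-p[0],P[...,1]-p[1])<.035)]
    if len(q): h=(q-p)@R; print(n,len(q),np.percentile(h,[2,50,98],0).round(4).tolist())
u,v=map(int,pix("scene",(.57,.008,.08))); cv2.imwrite("pics/s7.png",cv2.resize(c[v-55:v+55,u-70:u+70],None,fx=5,fy=5,interpolation=2))
```

```text
[0.57187423 0.00923603 0.10744869] [ 0.81289608  0.58240766 -0.001131  ] [ 1.07324463 -0.64263944 -8.65191044]
tool corr [-0.0005 -0.0002  0.    ]
scene 17 [[-0.0094, -0.0313, -0.0442], [-0.0013, -0.0299, -0.0425], [0.0101, -0.0281, -0.0406]]
```

View pics/s7.png

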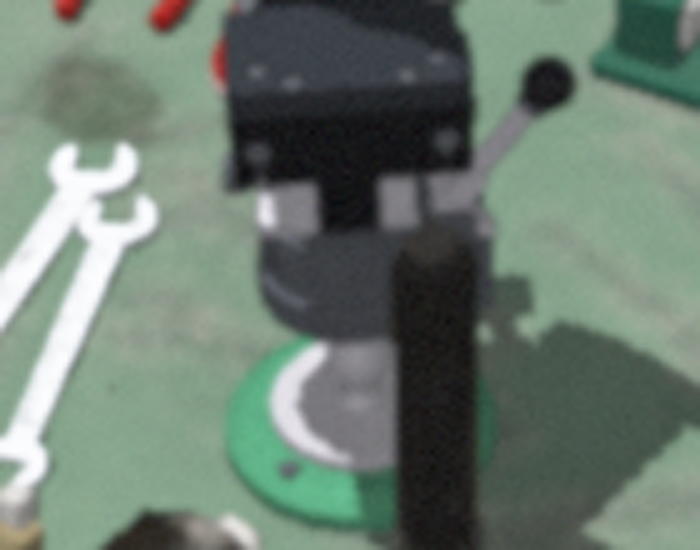

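The head hangs level over the ball with its lever up; the housing is at (365,270) and the ball neck at (360,370). Lowering in stages now, with the force watched (weight about -8.5 N).

Call:
send_rows(plan=[[255,-0.0005,-0.0002,0.01,0],[255,0,0,0.01,0],[255,0,0,0.008,0],[255,0,0,0.005,0],[255,0,0,0.003,0],[255,0,0,0.002,0],[255,0,0,0,0]])

```text
time_s: 15.93
position: [0.5715, 0.0089, 0.0695]
tcp_rot: [[0.812, 0.584, -0.002], [0.584, -0.812, 0.0], [-0.001, -0.001, -1.0]]
force: [0.2, -0.1, -8.2]
opening: 0.452
grasp_force: 30.0
```

Call:
send_rows(plan=[[255,0,0,0.002,0],[255,0,0,0.002,0],[255,0,0,0.002,0],[255,0,0,0,0]])

```text
time_s: 16.27
position: [0.5717, 0.0088, 0.0639]
tcp_rot: [[0.812, 0.584, -0.0], [0.584, -0.812, -0.0], [-0.0, -0.0, -1.0]]
force: [-0.2, -1.9, -9.6]
opening: 0.453
grasp_force: 30.0
```

Call:
send_rows(plan=[[255,0,0,0.002,0],[255,0,0,0.002,0],[255,0,0,0,0]])

```text
time_s: 16.52
position: [0.5717, 0.0089, 0.0598]
tcp_rot: [[0.812, 0.584, -0.001], [0.584, -0.812, -0.0], [-0.0, -0.0, -1.0]]
force: [-1.0, -1.5, -9.1]
opening: 0.452
grasp_force: 30.0
```

Call:
send_rows(plan=[[255,0,0,0.002,0],[255,0,0,0.002,0],[255,0,0,0,0]])

```text
time_s: 16.77
position: [0.5716, 0.0089, 0.0557]
tcp_rot: [[0.812, 0.584, -0.001], [0.584, -0.812, -0.0], [-0.001, -0.0, -1.0]]
force: [-1.2, -0.7, -9.1]
opening: 0.453
grasp_force: 30.0
```

Call:
send_rows(plan=[[255,0,0,0.002,0],[255,0,0,0.002,0],[255,0,0,0,0]])

```text
time_s: 17.02
position: [0.5716, 0.0089, 0.0517]
tcp_rot: [[0.812, 0.584, -0.001], [0.584, -0.812, 0.0], [-0.001, -0.0, -1.0]]
force: [-1.5, -1.4, -10.8]
opening: 0.456
grasp_force: 30.0
```

Call:
send_rows(plan=[[255,0,0,0.001,0],[255,0,0,0.001,0],[255,0,0,0.001,0],[255,0,0,0,0]])

```text
time_s: 17.35
position: [0.5717, 0.0089, 0.049]
tcp_rot: [[0.812, 0.584, -0.0], [0.584, -0.812, -0.0], [-0.0, -0.0, -1.0]]
force: [-2.0, -1.5, -9.1]
opening: 0.451
grasp_force: 30.0
```

Call:
send_rows(plan=[[255,0,0,0.0005,0],[255,0,0,0.0005,0],[255,0,0,0,0],[255,0,0,0,0]])

```text
time_s: 17.68
position: [0.5717, 0.0089, 0.0483]
tcp_rot: [[0.812, 0.584, -0.0], [0.584, -0.812, -0.0], [-0.0, -0.0, -1.0]]
force: [-3.3, -2.6, -4.4]
opening: 0.454
grasp_force: 30.0
```

Call:
send_rows(plan=[[255,0,0,0.0005,0],[255,0,0,0,0],[255,0,0,0,0]])

```text
time_s: 17.93
position: [0.5717, 0.0088, 0.0483]
tcp_rot: [[0.812, 0.584, -0.0], [0.584, -0.812, -0.0], [-0.0, -0.0, -1.0]]
force: [-4.6, -2.5, -2.5]
opening: 0.457
grasp_force: 30.0
```

Seated on the collar: z stopped at 0.0483 and the weight is being carried. I'll release, rise and move to the knob.

Call:
send_rows(plan=[[130,0,0,0,0],[120,0,0,0,0],[110,0,0,0,0],[100,0,0,0,0],[100,0,0,0,0],[100,0,0,-0.01,0],[100,0,0,-0.03,0],[100,0,0,-0.04,0],[100,-0.0346,0,0,0],[100,-0.04,0,0,0],[100,0,0,0,0],[100,0,0,0,0],[100,0,0,0,0]])

```text
time_s: 19.02
position: [0.5124, -0.035, 0.1285]
tcp_rot: [[0.812, 0.583, 0.003], [0.583, -0.812, -0.0], [0.002, 0.002, -1.0]]
force: [0.5, 0.4, -0.8]
opening: 0.605
grasp_force: 0.0
```

Run:
```python
from h import *
s=read_state(); p=s["position"]; R=s["tcp_rot"]; print(p,R[:,0],s["opening"])
o=np.array([.5702,.0083,0])
for n in("scene","top"):
    c,d=capture(n); P=cloud(n,d); h=(P-o)@np.diag([1,1,1]); a=np.array([.812,.584,0]); b=np.array([-.584,.812,0])
    H=np.stack([h@a,h@b,h[...,2]],-1); ok=d>0
    for nm,m in(("jawtop",(abs(H[...,0])<.035)&(abs(H[...,1])<.03)&(H[...,2]>.085)&(H[...,2]<.105)),("knob",(abs(H[...,0]+.073)<.02)&(abs(H[...,1])<.02)&(H[...,2]>.085)&(H[...,2]<.125)&(c.sum(2)<130))):
        q=H[m&ok]; print(n,nm,len(q),np.percentile(q,[3,50,97],0).round(4).tolist() if len(q) else 0)
```

```text
[ 0.51241191 -0.03496679  0.12852083] [0.81225596 0.5832983  0.00182971] 0.6048316549464365
scene jawtop 339 [[-0.0186, -0.0173, 0.0868], [0.0102, 0.0043, 0.0949], [0.0261, 0.0207, 0.0967]]
scene knob 50 [[-0.0764, 0.0021, 0.1047], [-0.0701, 0.0072, 0.111], [-0.0638, 0.01, 0.1155]]
top jawtop 0 0
top knob 0 0
```

Call:
send_rows(plan=[[100,0,0,0.02,0],[100,0,0,0.02,0],[100,0,0,0.014,0],[100,0,0,0.005,0],[100,0,0,0,0],[255,0,0,0,0],[255,0,0,0,0],[255,0,0,0,0],[255,0,0,0,0],[255,0,0,0,0],[255,0,0,0,0],[255,0,0,0,0],[255,0,0,0,0],[255,0,0,0,0]])

```text
time_s: 20.28
position: [0.5113, -0.0348, 0.0689]
tcp_rot: [[0.812, 0.584, -0.0], [0.584, -0.812, -0.0], [-0.0, 0.0, -1.0]]
force: [-0.4, -0.3, 2.8]
opening: 0.208
grasp_force: 30.0
```

Call:
send_rows(plan=[[255,-0.005,0,0.004,0],[255,-0.0049,0,0.0043,0],[255,-0.0044,0,0.0047,0],[255,-0.0039,0,0.0052,0],[255,0,0,0,0]])

```text
time_s: 20.7
position: [0.4962, -0.0456, 0.0495]
tcp_rot: [[0.812, 0.583, -0.0], [0.583, -0.812, 0.0], [-0.0, -0.001, -1.0]]
force: [1.4, 1.0, 0.2]
opening: 0.208
grasp_force: 30.1
```

Call:
send_rows(plan=[[255,-0.0034,0,0.0055,0],[255,-0.0029,0,0.0059,0],[255,-0.0022,0,0.0061,0],[255,0,0,0,0]])

```text
time_s: 21.03
position: [0.4896, -0.0504, 0.0319]
tcp_rot: [[0.812, 0.584, -0.0], [0.584, -0.812, 0.0], [-0.0, -0.0, -1.0]]
force: [2.4, 2.5, 0.9]
opening: 0.207
grasp_force: 30.1
```

Call:
send_rows(plan=[[255,-0.001,0,0.0063,0],[255,-0.0005,0,0.0064,0],[255,0,0,0.004,0],[255,0,0,0,0]])

```text
time_s: 21.37
position: [0.4877, -0.0514, 0.0153]
tcp_rot: [[0.812, 0.584, -0.002], [0.584, -0.812, 0.0], [-0.002, -0.001, -1.0]]
force: [-0.2, -2.7, 1.0]
opening: 0.207
grasp_force: 30.1
```

Call:
send_rows(plan=[[255,0,0,0.001,0],[255,0,0,0.001,0],[255,0,0,0.001,0],[255,0,0,0,0],[255,0,0,0,0]])

```text
time_s: 21.78
position: [0.4875, -0.0512, 0.0136]
tcp_rot: [[0.811, 0.585, -0.002], [0.585, -0.811, -0.0], [-0.001, -0.001, -1.0]]
force: [-3.5, -3.9, 6.2]
opening: 0.205
grasp_force: 30.2
```

Call:
send_rows(plan=[[130,0,0,0,0],[120,0,0,0,0],[110,0,0,0,0],[100,0,0,0,0],[100,0,0,0,0],[100,0,0,-0.02,0],[100,0,0,-0.025,0],[100,0,0,0,0],[255,0,0,0,0],[255,0,0,0,0],[255,0,0,0,0],[255,0,0,0,0],[255,0,0,0,0],[255,0,0,0,0],[255,0,0,0,0],[255,0,0,0,0],[255,0,0,0,0],[255,0,0,0,0],[255,0,0,0,0]])

```text
time_s: 23.37
position: [0.4885, -0.0511, 0.0583]
tcp_rot: [[0.812, 0.584, 0.0], [0.584, -0.812, 0.0], [0.0, 0.0, -1.0]]
force: [-0.4, 0.4, -0.8]
opening: 0.004
grasp_force: 0.0
```

Call:
send_rows(plan=[[255,0,0,0.006,0],[255,0,0,0.003,0],[255,0,0,0.001,0],[255,0,0,0.001,0],[255,0,0,0.001,0],[255,0,0,0,0]])

```text
time_s: 23.87
position: [0.4884, -0.0511, 0.0461]
tcp_rot: [[0.812, 0.584, -0.0], [0.584, -0.812, 0.0], [-0.0, -0.0, -1.0]]
force: [0.5, -0.2, -0.2]
opening: 0.004
grasp_force: 0.0
```

Call:
send_rows(plan=[[255,0,0,0.001,0],[255,0,0,0.001,0],[255,0,0,0.0005,0],[255,0,0,0,0],[255,0,0,0,0]])

```text
time_s: 24.28
position: [0.4885, -0.0511, 0.0438]
tcp_rot: [[0.812, 0.584, 0.0], [0.584, -0.812, 0.0], [0.0, 0.0, -1.0]]
force: [0.7, 0.1, 0.4]
opening: 0.003
grasp_force: 0.0
```

Call:
send_rows(plan=[[255,0,0,0.0005,0],[255,0,0,0.0005,0],[255,0,0,0,0],[255,0,0,0,0]])

```text
time_s: 24.62
position: [0.4884, -0.0512, 0.043]
tcp_rot: [[0.812, 0.584, -0.0], [0.584, -0.812, -0.0], [-0.0, 0.0, -1.0]]
force: [-0.9, -1.2, 3.8]
opening: 0.005
grasp_force: 1.7
```

Call:
send_rows(plan=[[255,0,0,0.0007,0],[255,0,0,0.0007,0],[255,0,0,0,0],[255,0,0,0,0]])

```text
time_s: 24.95
position: [0.4877, -0.0514, 0.0415]
tcp_rot: [[0.811, 0.585, -0.001], [0.585, -0.811, -0.0], [-0.001, -0.001, -1.0]]
force: [-3.6, -2.3, 5.4]
opening: 0.007
grasp_force: 2.6
```

Call:
send_rows(plan=[[255,0,0,-0.02,0],[255,0,0,-0.04,0],[255,0,0,-0.04,0],[255,-0.02,0.02,-0.03,0],[255,-0.03,0.04,0,0],[255,-0.03,0.04,0,0],[255,0,0.04,0,0],[255,0,0.04,0,0],[255,0,0,0,0],[255,0,0,0,0]])

```text
time_s: 25.78
position: [0.5301, -0.2293, 0.1707]
tcp_rot: [[0.813, 0.582, 0.001], [0.582, -0.813, -0.0], [0.001, 0.001, -1.0]]
force: [-1.2, 0.4, -0.7]
opening: 0.004
grasp_force: 0.0
```

Run:
```python
from h import *
s=read_state(); print(s["position"],s["force"])
o=np.array([.5702,.0083,0]); a=np.array([.812,.584,0]); b=np.array([-.584,.812,0])
for n in("scene","top"):
    c,d=capture(n); P=cloud(n,d); h=P-o; H=np.stack([h@a,h@b,h[...,2]],-1); ok=d>0
    for nm,m in(("jawtop",(abs(H[...,0])<.035)&(abs(H[...,1])<.03)&(H[...,2]>.085)&(H[...,2]<.105)),("knob",(abs(H[...,0]+.101)<.015)&(abs(H[...,1])<.015)&(H[...,2]>.03)&(H[...,2]<.1))):
        q=H[m&ok]; print(n,nm,len(q),np.percentile(q,[3,50,97],0).round(4).tolist() if len(q) else 0)
        if nm=="jawtop" and len(q)>20:
            q=q[abs(q[:,2]-np.median(q[:,2]))<.004]; print("tilt",np.linalg.lstsq(np.c_[q[:,:2],np.ones(len(q))],q[:,2],rcond=None)[0].round(4))
```

```text
[ 0.53009074 -0.22930896  0.17072358] [-1.18511951  0.35576187 -0.72988402]
scene jawtop 343 [[-0.019, -0.0172, 0.0864], [0.0098, 0.0041, 0.0948], [0.0261, 0.0209, 0.0969]]
tilt [ 0.0062 -0.0266  0.095 ]
scene knob 92 [[-0.1067, -0.0039, 0.05], [-0.0973, 0.0066, 0.0584], [-0.0873, 0.0104, 0.0634]]
top jawtop 679 [[-0.0231, -0.019, 0.0875], [0.0051, -0.0001, 0.0966], [0.0252, 0.0186, 0.0995]]
tilt [ 0.0041 -0.0022  0.0967]
top knob 130 [[-0.1091, -0.0072, 0.0556], [-0.0995, 0.0011, 0.0615], [-0.0877, 0.0092, 0.0657]]
```

Run:
```python
from h import *
from scipy.optimize import least_squares
o=np.array([.5702,.0083,0]); a=np.array([.812,.584,0]); b=np.array([-.584,.812,0])
for n in("scene","top"):
    c,d=capture(n); P=cloud(n,d)-o; H=np.stack([P@a,P@b,P[...,2]],-1)
    q=H[(d>0)&(np.linalg.norm(H-[-.101,0,.054],axis=-1)<.016)&(c.sum(2)<130)]
    f=least_squares(lambda k:np.linalg.norm(q-k,axis=1)-.01,[-.101,0,.054],loss="soft_l1",f_scale=.001); print(n,len(q),f.x.round(4))
```

```text
scene 19 [-0.0977  0.0008  0.0555]
top 0 [-0.101  0.     0.054]
```

Touch puts the knob top at 0.063 (0.064 is fully down), the jaws are level at the mounted height, and the arm is clear. Handing in.

```bash
python3 -c "
from rig import *
print(hand_in())"
```

```text
the job is handed in; nothing more can be done
None
```

I mounted the vice head flat on the collar, pressed the lever fully down by touch, moved the arm clear and handed in at about 26 s; the judging result wasn't shown.

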